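Level the warming shelf and press the spirit level down

TASK

Lay the yellow spirit level flat and lengthwise on the blue strip of the warming shelf, base down, and let go of it. Then turn the red foot knob until the level's bubble sits centred between its two black lines. Finish by pressing down on the middle of the level, firmly but not hard (about 10 newtons), and keep pressing with the bubble still centred: the program ends while holding that push; leave the can, bottle and foil pan where they are.

Things in the scene. Friction and masses are not known exactly. Their poses are not given: they have to be found in the camera images.
- level: Yellow spirit level with a black base, 200 long x 24 wide x 40 mm high, about 0.25 kg, loose, starts upright on the table. Origin: centre of its underside; x along its length, z up through its top. Grip it across its 24 mm width. A green vial window, 62 mm long, is in the middle of the top face, its glass 1 mm below the top; it is sturdy and may be pressed. Either way round will do on the shelf.
- bubble (a joint): Position (m) of the pale bubble along the level's own x from the middle of the vial: 0 is centred, positive is towards the level's +x end, range -0.023 to 0.023. It floats to the higher end, 0.35 mm for each mrad of slope, and takes about 1.5 s to settle. The bubble is 14 mm long; the two black lines are 21 mm apart, centre to centre, so centred means within about 3 mm.
- mark (a point): Middle of the blue strip (34 x 220 mm) on the top face of the warming shelf: a bare metal plate 140 x 390 mm, 12 mm thick, its top about 75 to 90 mm above the table. The point is fixed to the plate: y runs along the strip towards the foot knob, z is the plate's normal. The plate tilts only about its x axis, on a hinge line 150 mm from the mark at the end away from the knob (-y). At the start the knob end is too low. The rack under it is fixed to the table.
- knob_grip (a point): Point on the axis of the red round foot knob, 25 mm above the shelf's top face, where it is gripped: the knob is 42 mm in diameter, its grip surface spans 8 to 42 mm above the plate. It stands on the strip's line 185 mm from the mark and rises and sinks with the shelf.
- foot_knob (a joint): Angle of the foot knob (rad), 0 to 4.6, growing clockwise as seen from above. Clockwise raises the knob end of the shelf: each rad lifts the knob by 7.4 mm, slopes the shelf by 22 mrad, and so moves the bubble 7.7 mm towards the knob. It starts 1.0 to 1.6 rad short of level. It stays where it is left; turning takes about 0.2 N m, and presses on the shelf up to about 25 N near the mark do not turn it back.
- fuel_can: Bystander: metal can, 84 mm diameter, 60 mm high, standing on the table; origin at the centre of its underside.
- water_bottle: Bystander: pale blue water bottle, 64 mm diameter, 200 mm high, standing on the table; origin at the centre of its underside.
- foil_pan: Bystander: open foil pan, 180 x 120 mm, 45 mm high, on the table; origin at the centre of its underside.
- rack: The fixed warming rack, with the shelf plate and knob it carries. Origin on the table under the strip's line, 20 mm from the mark towards the knob; y runs along the strip towards the knob, z up.
Things that resemble listed ones, but are neither listed nor needed, are in the scene too. There is more than one size of the level; the one meant has the size given above.

How it is judged:
By the outcome, as a careful person would: the job done as asked, in the order asked, and still so for the second after the job is handed in, while the arm keeps its last pose, push and grip.
It also fails if it takes over 72 s, if anything falls off the work surface, if the arm or the gripper's body presses on something with over 40 N, if the wrist force passes 120 N, or if a joint passes its speed limit or range.

ROBOT

A 7-joint arm with a two-finger parallel gripper is mounted at the origin on the work surface. World frame = base frame: x ahead of the robot, y to its left, z up, the work surface at z = 0. Lengths are in m, angles in rad, forces in N, time in s.
With the tool pointing down it reaches from about 0.4 to 0.85 m from the base axis. Payload 10.4 kg.
Tool frame: the origin (TCP) lies on the centre line of the jaws, within the pads' length; the fingertips stand 8 mm ahead of it and the grasp point (between the pads) lies 11 mm behind it; z points along the fingers, y is the line along which they close (so a half turn about z gives the same grasp; the last joint's range is limited). The gripper opens to 85 mm and grips with 20 to 120 N. Pads are 22 mm wide; open, the fingers measure 114 mm over their backs; the gripper's body (76 mm by 85 mm) begins 54 mm behind the grasp point. The pads swing forward as they close: fully open they stand 13 mm farther back than shut.
Start: joints at [-0.023, 0.332, -0.065, 1.46, 0.022, 1.35, -0.088], TCP at [0.625, 0, 0.239] pointing down, gripper open.
Joint ranges: [-2.6, 2.6], [-0.5, 2.12], [-1.47, 1.34], [0.16, 2.42], [-1.27, 4.41], [0.06, 2.06], [-2.6, 2.6]. Speed limits (rad/s): [2.22, 2.22, 2.79, 2.79, 3.14, 3.14, 3.14].

INTERFACE

Orientations are given as a unit quaternion [x, y, z, w].
In Python, from cell import ctrl gives the robot as it stands.
- The arm moves only by the shell command python3 -m pendant 'ROWS' [OPENING] [FORCE]. ROWS is JSON, a list of rows, each a list of 4 numbers: the shift along the tool's x, y, z in mm, then the turn about the tool's z in rad. A call has exactly 5 rows; each row shifts and turns the commanded pose from where the row before left it, along the tool's axes as they then stand; what a row does not reach is not made up. A row lasts 1/8 s, in which the tool goes at most 62.5 mm and 10.7 degrees, less where a joint would pass 70% of its speed; a pose out of reach is approached as far as the arm can. A call is refused whole if a number of a shift passes 62.5 or a number of a turn 0.188, either way. A call with a gripper value outside its range is refused whole. OPENING is the closure in counts, from 0 (fully open) to 255 (shut), set as the call begins (- or left out, the last holds). The fingers move at their own pace and stop on an object; FORCE is the grip in N (left out, the last holds). Time passes only in rows, so rows that do not move let the fingers close, or fill a call up. It gives the time, the measured TCP pose, the force, the opening and the grip force at its end, in the units of the state.
- ctrl.get_obs(): the state, without advancing time (a new reading comes with each control period).
- ctrl.grab_frame(name): name is "scene" or "side" or "wrist"; returns a dict with "img" (480x640x3 uint8, red, green, blue), "depth" (480x640 float32, m along the optical axis (not along the pixel's ray), 0 where there is no reading), "fx", "fy", "cx", "cy" (pixels), "eye" and "orientation" of the camera in the world; the wrist camera has in their place "hand_eye" (4x4, takes a point from camera to tool coordinates, whose origin is the TCP and whose axes are the flange's). Camera axes: x right, y up, looking along -z (the intrinsics and any distortion apply to the point x, -y, -z); pixel columns grow to the right and rows downward; lengths in m; the calibration is good to about 2 mm. A picture is of the moment at which its call begins: read the wrist's pose just before it.
- ctrl.close_job(): hands the job in; it is judged then, once.
Trained networks look in a picture, given as the dict that the camera call returned (one of the last four; its "shot" number tells which), for a name from the list of things; names that differ only in an ending like _2 or _b are one class to them, and where a whole thing is asked for, a point or a joint stands for the part that bears it (a point fixed in the world has none). Each returns a list of dicts, best first, with "conf" (0 to 1); they miss things now and then, are a little off and sometimes report something else, mostly with a low value. They report only what shows in the picture. A call takes as long as a camera call. They do not tell look-alikes from the thing itself.
- ctrl.find_in(query, picture): "box" ([centre column, centre row, width, height] as shares, 0 to 1, of the picture: columns of its width, rows of its height, round what is visible of it).
- ctrl.place_of(query, picture): "xy" ([column, row] as shares, 0 to 1, of the picture: columns of its width, rows of its height: a listed point, or the origin of a listed thing).
The state is a dict: "time": time; "joint_positions": joint angles; "qd": joint speeds; "effort": joint torques, N m; "tool_pos": TCP position; "orientation": TCP orientation; "wrist_force": force on the tool from outside, world axes, zero at the start; "moment": the same for the moment, N m; "finger_gap": finger opening in m; "finger_force": force on a finger pad.
Only numpy, scipy, OpenCV 4.12 (cv2) and the standard library are available. Lean on these libraries where they do the work, as an engineer would, in place of code of your own. Each camera call takes 0.05 s, during which the arm holds its last target. There are 200 camera calls.

## Working session

There is one attempt and no reset: what is moved stays moved. The work goes in short steps, Python scripts to look and compute and a shell command to move; the robot and the scene stay as the last step left them, time stands still between calls to the robot, and variables do not carry over. Pictures are saved under pics/ and viewed, at most 10 in all, crops included, and the job is handed in when it is done.

```bash
ls; mkdir -p pics
cat > h.py <<'E'
import numpy as np, cv2
from scipy.spatial.transform import Rotation as R
from cell import ctrl
def cam(f,obs=None):
    T=np.eye(4)
    if 'hand_eye' in f:
        T[:3,:3]=R.from_quat(obs['orientation']).as_matrix();T[:3,3]=obs['tool_pos']
        return T@np.array(f['hand_eye'])
    q=np.array(f['orientation'])
    T[:3,:3]=R.from_quat(q).as_matrix() if q.size==4 else q
    T[:3,3]=f['eye'];return T
def pt(f,T,u,v,d=None):
    if d is None: d=f['depth'][int(round(v)),int(round(u))]
    x=(u-f['cx'])/f['fx'];y=(v-f['cy'])/f['fy']
    return (T@np.array([x*d,-y*d,-d,1]))[:3]
def cloud(f,T):
    v,u=np.mgrid[0:480,0:640];d=f['depth']
    P=np.stack([(u-f['cx'])/f['fx']*d,-(v-f['cy'])/f['fy']*d,-d,np.ones_like(d)],-1)
    return (P@T.T)[...,:3]
def atz(f,T,u,v,z):
    a=T[:3,3];b=pt(f,T,u,v,1.0)-a
    return a+b*(z-a[2])/b[2]
E
python3 - <<'E'
from h import *
o=ctrl.get_obs();print(o)
for n in("scene","side"):
    f=ctrl.grab_frame(n);cv2.imwrite(f'pics/{n}0.png',f['img'][...,::-1]);np.save(f'{n}0.npy',f,allow_pickle=True)
    print(n,{k:f[k] for k in f if k not in('img','depth')})
    T=cam(f)
    for q in('level','mark','knob_grip','fuel_can','water_bottle','foil_pan','rack'):
        for r in ctrl.place_of(q,f)[:4]:
            u,v=r['xy'][0]*640,r['xy'][1]*480
            print(q,round(r['conf'],2),int(u),int(v),pt(f,T,min(u,639),min(v,479)).round(3))
E
```

```text
pics
{'time': 0.0, 'joint_positions': array([-0.02259133,  0.33287236, -0.06465822,  1.46094704,  0.02158491,
        1.34993775, -0.08851717]), 'qd': array([-0.0003247 ,  0.00125243,  0.0017153 , -0.00031987,  0.00038672,
       -0.00056092, -0.00171419]), 'effort': array([ 4.98105128e-04, -6.25449800e+01,  4.97091911e-02, -3.91610491e+01,
        1.63588714e-02,  9.83294769e-03, -6.01235030e-06]), 'tool_pos': array([ 6.24620688e-01, -3.16506070e-05,  2.38512799e-01]), 'orientation': array([ 7.07123402e-01,  7.07089778e-01, -5.43536607e-04, -4.94689167e-04]), 'wrist_force': array([ 0.49309705,  0.11105674, -0.17426547]), 'moment': array([0.03211799, 0.01739259, 0.06804451]), 'finger_force': 0.0, 'finger_gap': 0.0852896537139759}
scene {'fx': 499.68262685402624, 'fy': 499.68262685402624, 'cx': 315.18805334409984, 'cy': 239.17697944180188, 'eye': array([1.3480176 , 0.96370718, 0.95409412]), 'orientation': array([0.16064133, 0.43600268, 0.83281047, 0.30087   ]), 'shot': 1}
level 0.82 330 227 [ 0.369 -0.117 -0.001]
level 0.6 234 195 [ 0.516 -0.501  0.01 ]
level 0.59 273 216 [ 0.506 -0.2
[... 360 characters left out ...]
x': 608.351400664946, 'fy': 608.351400664946, 'cx': 316.7240549313661, 'cy': 237.435815487184, 'eye': array([ 0.00584414, -1.066348  ,  1.20706191]), 'orientation': array([ 0.38362814, -0.10029735, -0.21584346,  0.89229003]), 'shot': 2}
level 0.97 398 409 [ 0.503 -0.529  0.03 ]
level 0.83 266 315 [ 0.364 -0.138  0.002]
level 0.72 344 339 [ 0.505 -0.293 -0.   ]
level 0.23 410 297 [ 0.699 -0.283  0.047]
mark 0.84 290 223 [0.534 0.074 0.078]
knob_grip 0.47 253 182 [0.498 0.239 0.119]
fuel_can 0.94 407 295 [ 0.695 -0.276  0.05 ]
water_bottle 0.74 428 336 [ 0.664 -0.408  0.05 ]
foil_pan 0.88 214 171 [0.446 0.442 0.039]
rack 0.73 283 241 [0.486 0.013 0.081]
rack 0.29 428 339 [ 0.671 -0.402  0.031]
```

Run:
```python
import cv2,numpy as np
a=cv2.imread('pics/scene0.png');b=cv2.imread('pics/side0.png')
a=cv2.resize(a[150:400,150:500],(560,400));
cv2.imwrite('pics/v1.png',b);cv2.imwrite('pics/v2.png',a)
```

```text
(no output)
```

View pics/v1.png

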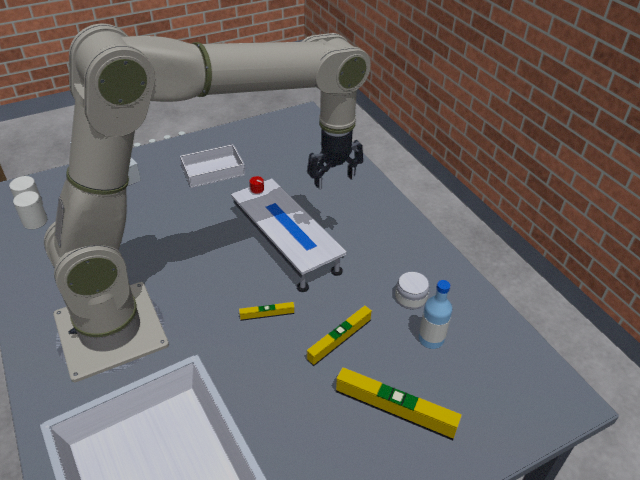

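View pics/v2.png

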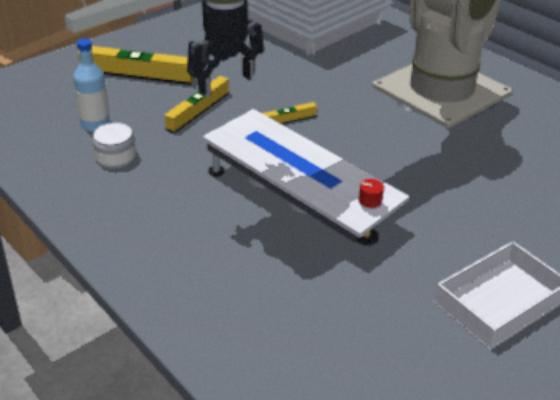

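The side view shows three yellow levels: small at (267,311), medium at (341,335) and large at (398,402). The shelf has its blue strip at (290,226) and the red knob at (257,185). I'll measure the levels' sizes to choose between them.

Run:
```python
from h import *
for n in('side','scene'):
    f=np.load(n+'0.npy',allow_pickle=True).item();T=cam(f);P=cloud(f,T)
    h=cv2.cvtColor(f['img'],cv2.COLOR_RGB2HSV)
    for name,lo,hi in(('yel',(20,150,70),(32,255,255)),('blue',(105,180,60),(125,255,255)),('red',(0,200,80),(6,255,255))):
        m=cv2.inRange(h,lo,hi); k,l,s,c=cv2.connectedComponentsWithStats(cv2.morphologyEx(m,cv2.MORPH_CLOSE,np.ones((15,15))))
        for i in range(1,k):
            if s[i,4]<100: continue
            M=(l==i)&(f['depth']>0)&(m>0); p=P[M]
            if name=='yel': p=p[p[:,2]>np.percentile(p[:,2],60)-.004]
            r=cv2.minAreaRect((p[:,:2]*1000).astype(np.float32))
            print(n,name,c[i].round(),'xy mm',np.round(r[0]),'dim',np.round(r[1]),'ang',round(r[2],1),'z',np.percentile(p[:,2],[5,50,95]).round(3))
f=np.load('side0.npy',allow_pickle=True).item()
cv2.imwrite('pics/v3.png',cv2.resize(f['img'][295:445,230:470,::-1],None,fx=3,fy=3))
```

```text
side yel [266. 311.] xy mm [ 366. -134.] dim [ 24. 136.] ang 72.5 z [0.02  0.025 0.029]
side yel [338. 336.] xy mm [ 492. -287.] dim [201.  27.] ang 16.9 z [0.034 0.038 0.042]
side yel [398. 403.] xy mm [ 510. -510.] dim [ 39. 275.] ang 36.8 z [0.049 0.053 0.057]
side blue [291. 226.] xy mm [529.  65.] dim [ 35. 220.] ang 6.8 z [0.075 0.08  0.085]
side blue [443. 286.] xy mm [ 696. -387.] dim [33. 27.] ang 50.9 z [0.186 0.197 0.2  ]
side red [257. 184.] xy mm [509. 243.] dim [46. 36.] ang 47.4 z [0.089 0.112 0.119]
scene yel [254. 201.] xy mm [ 630. -307.] dim [516. 332.] ang 44.5 z [0.035 0.044 0.057]
scene yel [333. 220.] xy mm [ 358. -126.] dim [ 26. 112.] ang 69.2 z [0.019 0.025 0.029]
scene blue [333. 249.] xy mm [528.  66.] dim [ 36. 218.] ang 6.7 z [0.076 0.08  0.085]
scene blue [587. 300.] xy mm [149. 660.] dim [ 41. 113.] ang 10.6 z [0.067 0.071 0.073]
scene red [382. 270.] xy mm [511. 255.] dim [41. 35.] ang 14.5 z [0.09  0.114 0.119]
```

View pics/v3.png

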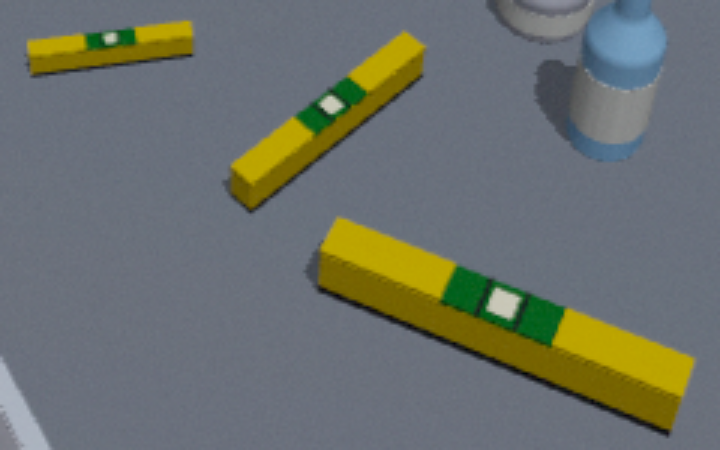

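The medium level at (341,335) in the side view measures 201 × 27 mm with its top at 40 mm. It matches the given size, while the others are about 136 and 275 mm long. I'm moving above it.

```bash
python3 -m pendant '[[-29,-13,0,0],[-29,-13,0,0],[-29,-13,0,0],[-29,-13,0,0],[-29,-13,0,0]]' 0 40
python3 -m pendant '[[-29,-13,0,0],[-29,-13,0,0],[-29,-13,0,0],[-29,-13,0,0],[-29,-13,0,0]]'
python3 -m pendant '[[0,0,0,0.128],[0,0,0,0.128],[0,0,0,0.128],[0,0,0,0.128],[0,0,0,0.128]]'
python3 -m pendant '[[0,0,0,0.128],[0,0,0,0.128],[0,0,0,0.128],[0,0,0,0.128],[0,0,0,0.128]]'
python3 -m pendant '[[0,0,0,0],[0,0,0,0],[0,0,0,0],[0,0,0,0],[0,0,0,0]]'
cat > look.py <<'E'
from h import *
o=ctrl.get_obs();f=ctrl.grab_frame('wrist');T=cam(f,o);P=cloud(f,T)
import sys
cv2.imwrite(f'pics/{sys.argv[1]}.png',f['img'][...,::-1]);np.save('w.npy',dict(f=f,o=o),allow_pickle=True)
Rm=R.from_quat(o['orientation']).as_matrix()
print('tcp',o['tool_pos'].round(4),'toolx ang',round(np.degrees(np.arctan2(Rm[1,0],Rm[0,0])),2),'z',Rm[:,2].round(3),'q',o['joint_positions'].round(2),'t',round(o['time'],2))
h=cv2.cvtColor(f['img'],cv2.COLOR_RGB2HSV)
for name,lo,hi in(('yel',(20,150,70),(32,255,255)),('blue',(105,180,60),(125,255,255)),('red',(0,200,80),(6,255,255))):
    m=cv2.inRange(h,lo,hi);k,l,s,c=cv2.connectedComponentsWithStats(cv2.morphologyEx(m,cv2.MORPH_CLOSE,np.ones((75,75) if name=='yel' else (15,15))))
    for i in range(1,k):
        if s[i,4]<300: continue
        p=P[(l==i)&(f['depth']>0)&(m>0)]
        if len(p)<50: continue
        if name!='blue': p=p[p[:,2]>np.percentile(p[:,2],70)-.005]
        r=cv2.minAreaRect((p[:,:2]*1000).astype(np.float32))
        a=r[2] if r[1][0]>r[1][1] else r[2]+90
        d=np.r_[np.array(r[0])/1000,o['tool_pos'][2]]-o['tool_pos']
        print(name,c[i].round(),'xy',np.round(r[0],1),'dim',np.round(r[1],1),'longang',round(a,1),'z',np.percentile(p[:,2],[5,50,95]).round(3),'tool shift mm',(Rm.T@d*1000).round(1))
E
python3 look.py w1
```

```text
time: 1.42
tool_pos: [0.5595, -0.1459, 0.2395]
orientation: [0.707, 0.707, 0.0, 0.0]
wrist_force: [0.3, -0.1, -0.3]
finger_gap: 0.0855
finger_force: 0.0
time: 2.05
tool_pos: [0.4946, -0.2908, 0.2394]
orientation: [0.707, 0.707, 0.0, 0.0]
wrist_force: [-0.1, 0.4, 0.4]
finger_gap: 0.0853
finger_force: 0.0
time: 2.68
tool_pos: [0.495, -0.29, 0.2394]
orientation: [0.895, 0.447, 0.0, 0.0]
wrist_force: [-0.5, 0.1, -1.2]
finger_gap: 0.0852
finger_force: 0.0
time: 3.3
tool_pos: [0.495, -0.29, 0.2394]
orientation: [0.99, 0.143, 0.0, 0.0]
wrist_force: [0.0, 0.5, -0.1]
finger_gap: 0.0854
finger_force: 0.0
time: 3.92
tool_pos: [0.495, -0.29, 0.2393]
orientation: [0.989, 0.145, 0.0, -0.0]
wrist_force: [-1.0, -0.3, 0.3]
finger_gap: 0.0855
finger_force: 0.0
tcp [ 0.495  -0.29    0.2393] toolx ang 16.68 z [ 0.  0. -1.] q [ 0.24  0.22  0.24  1.61 -0.05  1.32 -0.79] t 3.92
yel [444. 247.] xy [ 486.5 -460.2] dim [119.9 246.8] longang 102.8 z [0.052 0.055 0.056] tool shift mm [-57.  160.6  -0. ]
yel [135. 280.] xy [ 365.7 -130.4] dim [ 17.  138.7] longang 162.7 z [0.026 0.028 0.029] tool shift mm [ -78. -190.   -0.]
```

```bash
cat > lev.py <<'E'
from h import *
d=np.load('w.npy',allow_pickle=True).item();f,o=d['f'],d['o'];P=cloud(f,cam(f,o))
h=cv2.cvtColor(f['img'],cv2.COLOR_RGB2HSV);m=cv2.inRange(h,(20,150,70),(85,255,255))>0
p=P[m&(P[...,2]>.033)&(P[...,2]<.046)&(abs(P[...,1]+.287)<.1)]
r=cv2.minAreaRect((p[:,:2]*1000).astype(np.float32));print(len(p),r,np.median(p[:,2]))
dd=np.r_[np.array(r[0])/1000,o['tool_pos'][2]]-o['tool_pos'];print(R.from_quat(o['orientation']).as_matrix().T@dd*1000)
E
python3 lev.py
```

```text
5157 ((491.83935546875, -283.1604919433594), (199.4354248046875, 23.943815231323242), 16.56454086303711) 0.03972561827897564
[-1.07284716e+00 -7.45165582e+00 -7.55014969e-05]
```

View pics/w1.png

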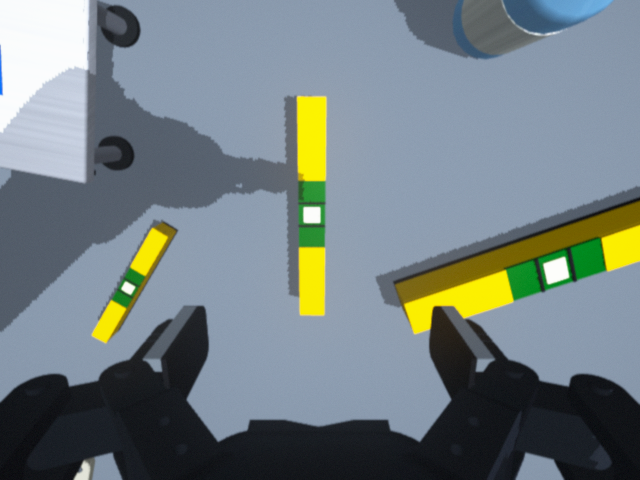

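The wrist view shows the target level at (312,215), measured 199 × 24 mm, running lengthwise between the fingers. It needs a correction of about -7.5 mm in tool y before I descend.

```bash
python3 -m pendant '[[-1,-7.5,22,0],[0,0,30,0],[0,0,30,0],[0,0,30,0],[0,0,30,0]]' 
python3 -m pendant '[[0,0,30,0],[0,0,25,0],[0,0,15,0],[0,0,10,0],[0,0,0,0]]'
python3 -m pendant '[[0,0,0,0],[0,0,0,0],[0,0,0,0],[0,0,0,0],[0,0,0,0]]' 255 50
python3 -m pendant '[[0,0,0,0],[0,0,0,0],[0,0,0,0],[0,0,-5,0],[0,0,-15,0]]'
python3 -m pendant '[[0,0,-30,0],[0,0,-30,0],[0,0,-30,0],[0,0,-30,0],[0,0,-20,0]]'
```

```text
time: 4.6
tool_pos: [0.492, -0.2831, 0.0965]
orientation: [0.989, 0.145, 0.0, 0.0]
wrist_force: [-0.0, -0.7, 0.9]
finger_gap: 0.0858
finger_force: 0.0
time: 5.22
tool_pos: [0.4919, -0.2831, 0.0172]
orientation: [0.989, 0.145, -0.0, -0.0]
wrist_force: [-0.3, -0.2, 0.5]
finger_gap: 0.0852
finger_force: 0.0
time: 5.85
tool_pos: [0.4923, -0.2832, 0.0178]
orientation: [0.989, 0.145, 0.0, 0.0]
wrist_force: [-0.7, 0.4, 5.1]
finger_gap: 0.023
finger_force: 50.5
time: 6.48
tool_pos: [0.491, -0.2826, 0.037]
orientation: [0.989, 0.145, -0.001, -0.001]
wrist_force: [0.1, -0.4, -1.9]
finger_gap: 0.024
finger_force: 49.5
time: 7.1
tool_pos: [0.4921, -0.2833, 0.1797]
orientation: [0.989, 0.145, 0.001, 0.0]
wrist_force: [0.6, -0.2, -2.8]
finger_gap: 0.023
finger_force: 49.5
```

```bash
python3 -m pendant '[[0,0,-8,-0.14],[0,0,-8,-0.14],[0,0,-8,-0.14],[0,0,-8,-0.14],[0,0,-8,-0.14]]' 
python3 -m pendant '[[0,0,-8,-0.14],[0,0,-8,-0.14],[0,0,-8,-0.14],[0,0,0,-0.14],[0,0,0,-0.14]]'
python3 -m pendant '[[40,15,0,0],[40,15,0,0],[40,15,0,0],[40,16,0,0],[30,16,0,0]]'
python3 -m pendant '[[0,0,0,0],[0,0,0,0],[0,0,0,0],[0,0,0,0],[0,0,0,0]]'
python3 look.py w2
```

```text
time: 7.72
tool_pos: [0.4916, -0.2831, 0.2184]
orientation: [0.879, 0.477, 0.0, 0.0]
wrist_force: [-1.0, -0.8, -2.8]
finger_gap: 0.0232
finger_force: 49.5
time: 8.35
tool_pos: [0.4916, -0.2831, 0.2422]
orientation: [0.662, 0.75, -0.0, 0.0]
wrist_force: [-1.4, 0.5, -1.9]
finger_gap: 0.023
finger_force: 49.5
time: 8.98
tool_pos: [0.5456, -0.0834, 0.2422]
orientation: [0.663, 0.749, 0.0, 0.0]
wrist_force: [0.2, -0.5, -2.7]
finger_gap: 0.0234
finger_force: 49.5
time: 9.6
tool_pos: [0.5455, -0.0857, 0.2414]
orientation: [0.664, 0.748, -0.0, 0.0]
wrist_force: [0.6, -0.7, -2.4]
finger_gap: 0.0232
finger_force: 49.5
tcp [ 0.5455 -0.0857  0.2414] toolx ang 96.84 z [ 0. -0. -1.] q [ 0.12  0.17 -0.05  1.65  0.01  1.32  0.18] t 9.6
yel [319. 128.] xy [537.3 -19.6] dim [23.7 69.8] longang 96.9 z [0.262 0.263 0.264] tool shift mm [66.6 -0.3 -0. ]
yel [128. 229.] xy [ 366.  -130.1] dim [ 18.  138.7] longang 162.7 z [0.024 0.027 0.029] tool shift mm [ -22.8 -183.6   -0. ]
yel [191. 466.] xy [ 427.1 -398. ] dim [31.7  2.4] longang 38.1 z [0.024 0.029 0.037] tool shift mm [-296.1 -154.8    0. ]
blue [319.   9.] xy [527.2  66.5] dim [31.8 11.7] longang 7.0 z [0.08  0.081 0.083] tool shift mm [153.2  -0.   -0. ]
```

View pics/w2.png

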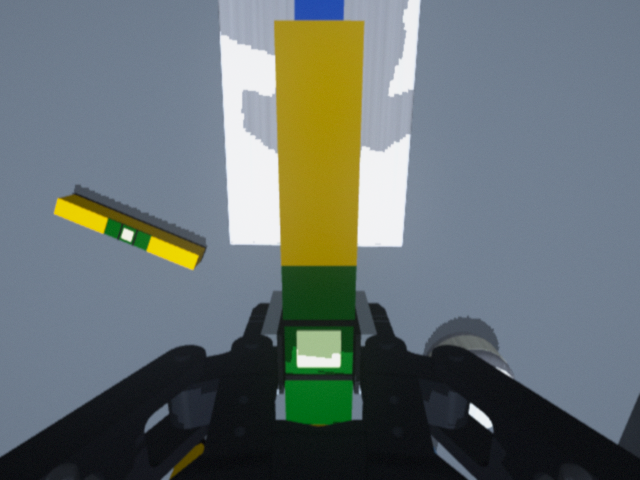

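The wrist view shows the level held straight, its far end at (319,22), in line with the blue strip at (319,9). The lateral offset is about 0 and the strip centre is about 150 mm ahead.

```bash
python3 -m pendant '[[35,0,0,0],[35,0.5,0,0],[35,0,0,0],[30,0,0,0],[15,0,10,0]]' 
python3 -m pendant '[[0,0,30,0],[0,0,30,0],[0,0,30,0],[0,0,22,0],[0,0,12,0]]'
python3 -m pendant '[[0,0,1,0],[0,0,1,0],[0,0,1,0],[0,0,0,0],[0,0,0,0]]'
```

```text
time: 10.28
tool_pos: [0.5283, 0.0655, 0.2317]
orientation: [0.663, 0.749, 0.001, 0.0]
wrist_force: [0.1, -0.6, -1.7]
finger_gap: 0.0232
finger_force: 49.5
time: 10.9
tool_pos: [0.5275, 0.0628, 0.1056]
orientation: [0.664, 0.748, -0.001, -0.001]
wrist_force: [0.1, -0.1, -2.1]
finger_gap: 0.0236
finger_force: 49.6
time: 11.52
tool_pos: [0.5283, 0.0638, 0.1046]
orientation: [0.663, 0.748, 0.0, 0.0]
wrist_force: [0.8, -0.6, -1.7]
finger_gap: 0.0231
finger_force: 49.6
```

```bash
python3 -m pendant '[[0,0,1,0],[0,0,0,0],[0,0,1,0],[0,0,0,0],[0,0,0,0]]' 
python3 -m pendant '[[0,0,1,0],[0,0,0,0],[0,0,0,0],[0,0,0,0],[0,0,0,0]]'
python3 - <<'E'
from h import *
o=ctrl.get_obs();print(o['tool_pos'],o['wrist_force'],o['moment'])
E
```

```text
time: 12.15
tool_pos: [0.5282, 0.0637, 0.1023]
orientation: [0.663, 0.748, 0.0, 0.0]
wrist_force: [-0.3, 1.2, -2.3]
finger_gap: 0.0236
finger_force: 49.6
time: 12.78
tool_pos: [0.5282, 0.0637, 0.1014]
orientation: [0.663, 0.748, 0.0, 0.0]
wrist_force: [0.7, -0.1, -2.2]
finger_gap: 0.0234
finger_force: 49.6
[0.52822068 0.06373995 0.10135989] [ 0.68006517 -0.10798588 -2.15108347] [-0.0804609  -0.02371381  0.08489179]
```

```bash
python3 -m pendant '[[0,0,1,0],[0,0,0,0],[0,0,0,0],[0,0,0,0],[0,0,0,0]]' 
python3 -m pendant '[[0,0,1,0],[0,0,0,0],[0,0,0,0],[0,0,0,0],[0,0,0,0]]' - 20
python3 - <<'E'
from h import *
o=ctrl.get_obs();print(o['tool_pos'],o['wrist_force'],o['moment'])
E
```

```text
time: 13.4
tool_pos: [0.5283, 0.0639, 0.1005]
orientation: [0.663, 0.748, 0.0, 0.0]
wrist_force: [-1.0, 2.0, 4.3]
finger_gap: 0.0236
finger_force: 50.4
time: 14.02
tool_pos: [0.5283, 0.0637, 0.0994]
orientation: [0.663, 0.748, 0.0, 0.0]
wrist_force: [0.7, 3.2, 3.0]
finger_gap: 0.0232
finger_force: 50.3
[0.52825982 0.06374373 0.09935291] [0.73701037 3.24192198 3.00728639] [ 0.14943676 -0.10278027  0.02191972]
```

```bash
python3 -m pendant '[[0,0,0,0],[0,0,0,0],[0,0,0,0],[0,0,0,0],[0,0,0,0]]' 0
python3 -m pendant '[[0,0,0,0],[0,0,0,0],[0,0,-10,0],[0,0,-20,0],[0,0,-30,0]]'
python3 -m pendant '[[0,0,-35,0],[0,0,-35,0],[0,0,-35,0],[0,0,-10,0],[0,0,0,0]]'
python3 -m pendant '[[0,0,0,0],[0,0,0,0],[0,0,0,0],[0,0,0,0],[0,0,0,0]]'
python3 look.py w3
cat > bub.py <<'E'
# bubble offset along the level toward the knob, mm, from saved wrist frame
from h import *
import sys
d=np.load('w.npy',allow_pickle=True).item();f,o=d['f'],d['o'];P=cloud(f,cam(f,o))
h=cv2.cvtColor(f['img'],cv2.COLOR_RGB2HSV);u=np.array([-.119,.993])
near=(P[...,2]>.10)&(P[...,2]<.16)&(np.hypot(P[...,0]-.529,P[...,1]-.065)<.14)
near=cv2.morphologyEx(near.astype(np.uint8),cv2.MORPH_CLOSE,np.ones((15,15)))>0
g=near&(cv2.inRange(h,(40,100,20),(85,255,255))>0)
L=lambda m:((P[m][:,:2]-[.529,.065])@u*1000)
y=near&(cv2.inRange(h,(18,120,50),(35,255,255))>0)
lg=L(g);ly=L(y);pg=np.argwhere(g).mean(0)
b=near&(cv2.inRange(h,(0,0,110),(180,95,255))>0)
n,l,s,c=cv2.connectedComponentsWithStats(b.astype(np.uint8))
print('green',np.percentile(lg,[.5,99.5]).round(1),'yel',np.percentile(ly,[.5,99.5]).round(1))
for i in range(1,n):
    if s[i,4]>80: x=L(l==i);print('pale',c[i].round(),s[i],np.percentile(x,[1,50,99]).round(1))
k=near&(cv2.inRange(h,(0,0,0),(180,255,45))>0)
n,l,s,c=cv2.connectedComponentsWithStats(k.astype(np.uint8))
for i in range(1,n):
    if s[i,4]>15: x=L(l==i);print('black',c[i].round(1),s[i],np.percentile(x,[1,50,99]).round(1))
E
python3 bub.py
```

```text
time: 14.65
tool_pos: [0.5282, 0.0637, 0.0993]
orientation: [0.663, 0.748, 0.0, 0.0]
wrist_force: [0.3, 0.1, 0.2]
finger_gap: 0.0856
finger_force: 0.0
time: 15.28
tool_pos: [0.5277, 0.0637, 0.1601]
orientation: [0.663, 0.748, -0.0, -0.0]
wrist_force: [0.8, 0.6, -0.0]
finger_gap: 0.0855
finger_force: 0.0
time: 15.9
tool_pos: [0.5282, 0.0638, 0.2747]
orientation: [0.663, 0.748, 0.0, 0.0]
wrist_force: [-0.5, -0.0, -1.4]
finger_gap: 0.0855
finger_force: 0.0
time: 16.52
tool_pos: [0.5282, 0.0637, 0.2743]
orientation: [0.663, 0.748, 0.0, 0.0]
wrist_force: [0.4, -0.6, -0.2]
finger_gap: 0.0856
finger_force: 0.0
tcp [0.5282 0.0637 0.2743] toolx ang 96.87 z [ 0. -0. -1.] q [-0.05  0.12 -0.17  1.65  0.02  1.38 -0.1 ] t 16.52
yel [319. 137.] xy [519.9 130. ] dim [22.7 67.4] longang 97.0 z [0.118 0.119 0.12 ] tool shift mm [66.8 -0.3 -0. ]
yel [318. 301.] xy [535.6   0.7] dim [22.5 68.8] longang 96.5 z [0.121 0.123 0.124] tool shift mm [-63.5  -0.1   0. ]
yel [127. 335.] xy [383.2 -24.6] dim [247.6  46.6] longang 56.1 z [0.023 0.027 0.029] tool shift mm [ -70.4 -154.5   -0. ]
yel [208. 364.] xy [457.8 -54.4] dim [215.4  16.8] longang 70.0 z [0.024 0.027 0.288] tool shift mm [-108.9  -84.     0. ]
blue [329. 129.] xy [525.7  99.5] dim [ 31.  153.9] longang 97.6 z [0.077 0.079 0.082] tool shift mm [35.8  1.8 -0. ]
blue [302. 237.] xy [514.8  49.5] dim [  1.9 181.8] longang 96.3 z [0.08  0.082 0.084] tool shift mm [-12.5 -14.9  -0. ]
green [-29.9  30.6] yel [-97.9  99.9]
pale [318. 237.] [308 228  21  19 377] [-16.4  -8.8  -1.5]
```

View pics/w3.png

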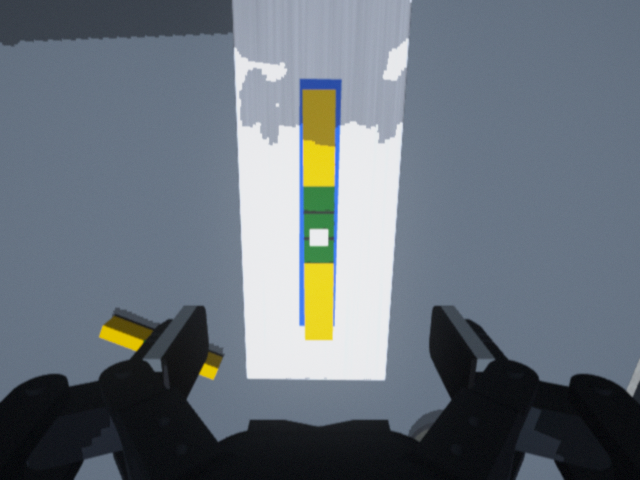

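Run:
```python
from h import *
d=np.load('w.npy',allow_pickle=True).item();f,o=d['f'],d['o'];P=cloud(f,cam(f,o))
h=cv2.cvtColor(f['img'],cv2.COLOR_RGB2HSV);u=np.array([-.119,.993]);v=np.array([.993,.119])
b=cv2.inRange(h,(105,150,40),(125,255,255))>0
y=(cv2.inRange(h,(18,120,50),(35,255,255))>0)
for n,m in(('blue',b&(P[...,2]>.06)&(P[...,2]<.1)),('yel',y&(P[...,2]>.112)&(P[...,2]<.13))):
    q=P[m];l=(q[:,:2]-[.529,.065])@u*1000;w=(q[:,:2]-[.529,.065])@v*1000
    print(n,np.percentile(l,[.3,99.7]).round(1))
    for a in range(-110,111,20):
        s=abs(l-a)<8
        if s.sum()>10: print(a,np.percentile(w[s],[1,99]).round(1),np.median(q[s,2]).round(4))
```

```text
blue [-104.7  111.4]
-110 [-18.8 -15.8] 0.0841
-90 [-18.6 -15.7] 0.0839
-70 [-18.4 -16.4] 0.0832
-50 [-18.2  13.5] 0.0828
-30 [-18.   13.9] 0.0821
-10 [-17.8  14.5] 0.0818
10 [-17.5  14.3] 0.0812
30 [-17.3  14.9] 0.0806
50 [-17.1  15.3] 0.08
70 [-16.9  15.2] 0.0795
90 [-16.7  15.7] 0.079
110 [-16.4  16.1] 0.0785
yel [-98.2  99.9]
-90 [-12.5  10.4] 0.1232
-70 [-12.3  10.2] 0.1227
-50 [-12.2  10. ] 0.1222
-30 [-12.1   9.8] 0.1217
30 [-12.3   9.8] 0.1198
50 [-12.2   9.7] 0.1195
70 [-12.    9.5] 0.119
90 [-12.6   9.9] 0.1184
```

The level lies inside the strip, -98..100 mm against -106..112 mm, and is centred laterally. The slope is about 26 mrad and the bubble is about 9 mm short of the knob side, so the knob needs about 1.2 rad. Next is the knob.

```bash
python3 -m pendant '[[38,0,0,0],[38,0,0,0],[38,0,0,0],[38,0,0,0],[36,0,0,0]]' 
python3 -m pendant '[[0,0,0,0],[0,0,0,0],[0,0,0,0],[0,0,0,0],[0,0,0,0]]'
python3 look.py w4 | grep -E 'tcp|red'
```

```text
time: 17.2
tool_pos: [0.5054, 0.2517, 0.2744]
orientation: [0.663, 0.748, 0.0, 0.0]
wrist_force: [0.4, 0.6, -0.4]
finger_gap: 0.0855
finger_force: 0.0
time: 17.82
tool_pos: [0.5058, 0.2499, 0.2744]
orientation: [0.664, 0.748, 0.0, 0.0]
wrist_force: [0.3, -0.5, -0.8]
finger_gap: 0.0854
finger_force: 0.0
tcp [0.5058 0.2499 0.2744] toolx ang 96.83 z [ 0. -0. -1.] q [-0.27  0.2  -0.31  1.56  0.06  1.39 -0.47] t 17.82
```

View pics/w4.png

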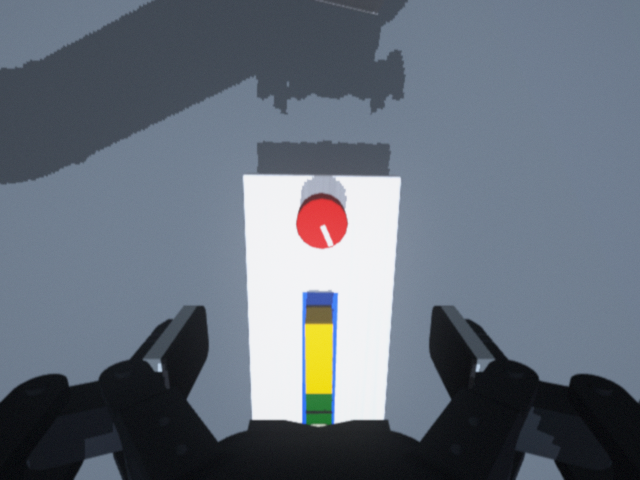

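Run:
```python
from h import *
d=np.load('w.npy',allow_pickle=True).item();f,o=d['f'],d['o'];P=cloud(f,cam(f,o));I=f['img'].astype(int)
m=(I[...,0]>60)&(I[...,0]>2*I[...,1])&(I[...,0]>2*I[...,2])&(P[...,2]>.06)
q=P[m];t=np.percentile(q[:,2],95);q=q[q[:,2]>t-.004]
r=cv2.minEnclosingCircle((q[:,:2]*1000).astype(np.float32));print(len(q),t,r)
dd=np.r_[np.array(r[0])/1000,o['tool_pos'][2]]-o['tool_pos'];print(R.from_quat(o['orientation']).as_matrix().T@dd*1000)
```

```text
1798 0.11878297697042908 ((502.83514404296875, 277.68597412109375), 45.22527313232422)
[ 2.79249291e+01  3.58835757e-01 -2.78374587e-03]
```

The knob is at (322,221) in the wrist view. The fitted circle of radius 45 mm came from outlier pixels, so I'll redo the fit.

```bash
cat > knob.py <<'E'
from h import *
d=np.load('w.npy',allow_pickle=True).item();f,o=d['f'],d['o'];P=cloud(f,cam(f,o));I=f['img'].astype(int)
m=(I[...,0]>60)&(I[...,0]>2*I[...,1])&(I[...,0]>2*I[...,2])&(P[...,2]>.06)
n,l,s,c=cv2.connectedComponentsWithStats(m.astype(np.uint8));i=1+s[1:,4].argmax()
q=P[l==i];t=np.percentile(q[:,2],90);q=q[abs(q[:,2]-t)<.004]
r=cv2.minEnclosingCircle((q[:,:2]*1000).astype(np.float32));print(len(q),t,r)
dd=np.r_[np.array(r[0])/1000,o['tool_pos'][2]]-o['tool_pos'];print(R.from_quat(o['orientation']).as_matrix().T@dd*1000)
E
python3 knob.py
```

```text
1794 0.1185197077754207 ((507.521240234375, 252.9374237060547), 20.114858627319336)
[2.79463996e+00 2.06728677e+00 1.47456902e-04]
```

```bash
python3 -m pendant '[[3,2,22,0],[0,0,30,-0.15],[0,0,30,-0.15],[0,0,30,-0.15],[0,0,30,-0.15]]' 
python3 -m pendant '[[0,0,20,0],[0,0,12,0],[0,0,8,0],[0,0,0,0],[0,0,0,0]]'
python3 -m pendant '[[0,0,0,0],[0,0,0,0],[0,0,0,0],[0,0,0,0],[0,0,0,0]]' 255 50
python3 -m pendant '[[0,0,0,0],[0,0,0,0],[0,0,0,0],[0,0,0,0],[0,0,0,0]]'
```

```text
time: 18.5
tool_pos: [0.5073, 0.2535, 0.1315]
orientation: [0.411, 0.912, 0.0, 0.0]
wrist_force: [0.9, -0.2, -0.7]
finger_gap: 0.0853
finger_force: 0.0
time: 19.12
tool_pos: [0.5077, 0.2539, 0.0931]
orientation: [0.413, 0.911, 0.0, 0.0]
wrist_force: [-0.6, -0.2, -0.0]
finger_gap: 0.0851
finger_force: 0.0
time: 19.75
tool_pos: [0.5066, 0.2529, 0.0929]
orientation: [0.413, 0.911, -0.001, -0.0]
wrist_force: [-7.0, -4.1, 10.4]
finger_gap: 0.0406
finger_force: 49.6
time: 20.38
tool_pos: [0.5066, 0.2529, 0.0929]
orientation: [0.413, 0.911, -0.001, -0.0]
wrist_force: [-6.6, -4.3, 10.5]
finger_gap: 0.0407
finger_force: 49.6
```

```bash
python3 -m pendant '[[0,0,-0.9,0.12],[0,0,-0.9,0.12],[0,0,-0.9,0.12],[0,0,-0.9,0.12],[0,0,-0.9,0.12]]' 
python3 -m pendant '[[0,0,-0.9,0.12],[0,0,-0.9,0.12],[0,0,-0.9,0.12],[0,0,-0.9,0.12],[0,0,-0.9,0.12]]' 
python3 -m pendant '[[0,0,0,0],[0,0,0,0],[0,0,0,0],[0,0,0,0],[0,0,0,0]]' 
python3 -m pendant '[[0,0,0,0],[0,0,0,0],[0,0,0,0],[0,0,0,0],[0,0,0,0]]'
python3 - <<'E'
from h import *
for n in('scene','side'):
    f=ctrl.grab_frame(n);np.save(n+'1.npy',f,allow_pickle=True);P=cloud(f,cam(f))
    u=np.array([-.119,.993]);v=np.array([.993,.119])
    l=(P[...,:2]-[.529,.065])@u;w=(P[...,:2]-[.529,.065])@v
    m=(abs(w)>.02)&(abs(w)<.06)&(abs(l)<.13)&(P[...,2]>.06)&(P[...,2]<.11)
    A=np.c_[l[m],w[m],np.ones(m.sum())];b=P[...,2][m]
    c=np.linalg.lstsq(A,b,rcond=None)[0];k=abs(A@c-b)<.003;c=np.linalg.lstsq(A[k],b[k],rcond=None)[0];print(n,k.sum(),c)
    f0=np.load(n+'0.npy',allow_pickle=True).item();P0=cloud(f0,cam(f0))
    l=(P0[...,:2]-[.529,.065])@u;w=(P0[...,:2]-[.529,.065])@v;m=(abs(w)>.02)&(abs(w)<.06)&(abs(l)<.13)&(P0[...,2]>.06)&(P0[...,2]<.11)
    A=np.c_[l[m],w[m],np.ones(m.sum())];b=P0[...,2][m];c=np.linalg.lstsq(A,b,rcond=None)[0];k=abs(A@c-b)<.003;print(' before',np.linalg.lstsq(A[k],b[k],rcond=None)[0])
E
```

```text
time: 21.0
tool_pos: [0.5081, 0.2532, 0.0975]
orientation: [0.665, 0.747, 0.001, 0.001]
wrist_force: [1.1, -2.5, 1.2]
finger_gap: 0.0408
finger_force: 50.0
time: 21.62
tool_pos: [0.5096, 0.2524, 0.1021]
orientation: [0.856, 0.517, 0.002, 0.001]
wrist_force: [6.3, -5.1, 1.0]
finger_gap: 0.0408
finger_force: 50.4
time: 22.25
tool_pos: [0.5096, 0.2524, 0.1021]
orientation: [0.855, 0.518, 0.002, 0.001]
wrist_force: [6.3, -3.9, -0.0]
finger_gap: 0.0409
finger_force: 51.0
time: 22.88
tool_pos: [0.5095, 0.2524, 0.1021]
orientation: [0.855, 0.518, 0.002, 0.001]
wrist_force: [7.3, -3.9, 0.3]
finger_gap: 0.0409
finger_force: 51.0
scene 680 [-3.24810980e-05 -1.01954536e-02  8.42102126e-02]
 before [-0.0268716   0.00033381  0.07992242]
side 1129 [-0.00031471  0.00169843  0.08336938]
 before [-0.02844474 -0.00352675  0.07923151]
```

```bash
python3 -m pendant '[[0,0,0,0],[0,0,0,0],[0,0,0,0],[0,0,0,0],[0,0,0,0]]' 0
python3 -m pendant '[[0,0,-10,0],[0,0,-20,0],[0,0,-35,0],[0,0,-35,0],[0,0,-35,0]]'
python3 -m pendant '[[0,0,-35,-0.12],[0,0,0,-0.12],[0,0,0,-0.12],[0,0,0,-0.12],[0,0,0,-0.12]]'
python3 -m pendant '[[-38,-1,0,0],[-38,-1,0,0],[-38,-1,0,0],[-38,0,0,0],[-35,0,0,0]]' 200
python3 -m pendant '[[0,0,0,0],[0,0,0,0],[0,0,0,0],[0,0,0,0],[0,0,0,0]]'
python3 look.py w5; python3 bub.py
```

```text
time: 23.6
tool_pos: [0.5073, 0.2537, 0.1013]
orientation: [0.855, 0.519, 0.0, -0.0]
wrist_force: [-0.6, 0.5, -0.2]
finger_gap: 0.0852
finger_force: 0.0
time: 24.22
tool_pos: [0.5072, 0.2536, 0.2383]
orientation: [0.855, 0.519, 0.0, 0.0]
wrist_force: [-0.3, 0.9, -0.2]
finger_gap: 0.0856
finger_force: 0.0
time: 24.85
tool_pos: [0.5072, 0.2536, 0.2721]
orientation: [0.662, 0.75, 0.0, 0.0]
wrist_force: [0.6, -0.5, 0.6]
finger_gap: 0.0854
finger_force: 0.0
time: 25.48
tool_pos: [0.5267, 0.0662, 0.2723]
orientation: [0.664, 0.748, 0.0, 0.0]
wrist_force: [-0.1, -0.5, 0.7]
finger_gap: 0.0186
finger_force: 0.0
time: 26.1
tool_pos: [0.5266, 0.068, 0.2713]
orientation: [0.663, 0.748, 0.0, -0.0]
wrist_force: [-2.0, -0.9, -0.5]
finger_gap: 0.0185
finger_force: 0.0
tcp [0.5266 0.068  0.2713] toolx ang 96.91 z [ 0.  0. -1.] q [-0.12  0.11 -0.1   1.66  0.01  1.37 -0.1 ] t 26.1
yel [320. 146.] xy [520.2 128.7] dim [22.9 68.2] longang 97.2 z [0.123 0.125 0.126] tool shift mm [61.  1.  0.]
yel [319. 309.] xy [ 5.358e+02 -2.000e-01] dim [22.6 68.1] longang 96.5 z [0.124 0.125 0.126] tool shift mm [-68.8   0.9  -0. ]
yel [135. 340.] xy [ 338.2 -120.7] dim [18.1 78.8] longang 162.9 z [0.023 0.027 0.028] tool shift mm [-164.7 -209.8   -0. ]
blue [323.  92.] xy [517.  162.8] dim [31.2 25.3] longang 5.1 z [0.084 0.085 0.087] tool shift mm [95.3  1.9  0. ]
blue [302. 269.] xy [517.5  22.5] dim [  2.7 129. ] longang 95.6 z [0.084 0.085 0.086] tool shift mm [-44.1 -14.5  -0. ]
green [-31.   29.4] yel [-99.5  98.2]
pale [320. 235.] [310 225  21  21 399] [-8.4 -0.8  6.5]
```

View pics/w5.png

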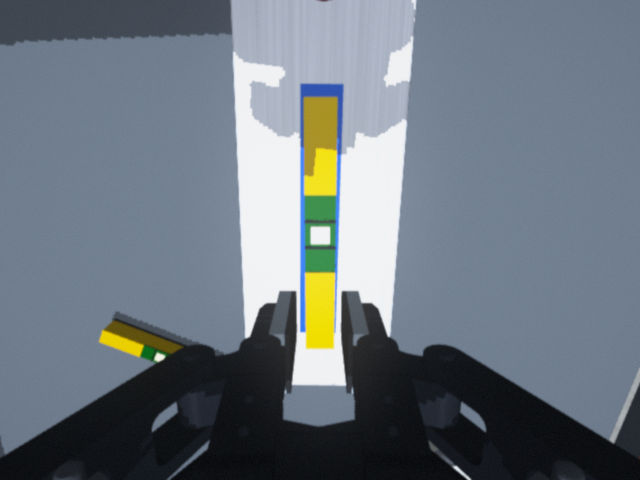

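The level lies on the strip with the bubble at row 235, between lines at rows 221 and 248 (midpoint 234.5), so it is centred. Now I'll shut the fingers and press at the middle.

```bash
python3 -m pendant '[[-4,1,20,0],[0,0,30,0],[0,0,30,0],[0,0,20,0],[0,0,10,0]]' 255
python3 -m pendant '[[0,0,8,0],[0,0,3,0],[0,0,0,0],[0,0,0,0],[0,0,0,0]]'
python3 -m pendant '[[0,0,1,0],[0,0,0,0],[0,0,1,0],[0,0,0,0],[0,0,0,0]]'
python3 -m pendant '[[0,0,1,0],[0,0,0,0],[0,0,1,0],[0,0,0,0],[0,0,0,0]]'
```

```text
time: 26.78
tool_pos: [0.5277, 0.0637, 0.1603]
orientation: [0.663, 0.748, -0.001, -0.0]
wrist_force: [-0.6, -0.0, -0.1]
finger_gap: 0.0001
finger_force: 0.0
time: 27.4
tool_pos: [0.5284, 0.0638, 0.1507]
orientation: [0.663, 0.748, 0.0, 0.0]
wrist_force: [0.0, 0.2, -0.1]
finger_gap: 0.0
finger_force: 0.0
time: 28.02
tool_pos: [0.5281, 0.0637, 0.1483]
orientation: [0.663, 0.748, -0.0, 0.0]
wrist_force: [1.1, 0.4, -0.7]
finger_gap: 0.0002
finger_force: 0.0
time: 28.65
tool_pos: [0.5282, 0.0638, 0.1463]
orientation: [0.663, 0.748, 0.0, 0.0]
wrist_force: [0.1, -0.7, -0.1]
finger_gap: -0.0002
finger_force: 0.0
```

```bash
python3 -m pendant '[[0,0,2,0],[0,0,2,0],[0,0,2,0],[0,0,2,0],[0,0,2,0]]'
python3 -m pendant '[[0,0,0.5,0],[0,0,0.5,0],[0,0,0.5,0],[0,0,0.5,0],[0,0,0,0]]'
python3 -m pendant '[[0,0,0.5,0],[0,0,0,0],[0,0,0.5,0],[0,0,0,0],[0,0,0,0]]'
```

```text
time: 29.28
tool_pos: [0.5281, 0.0637, 0.1362]
orientation: [0.663, 0.748, 0.0, 0.0]
wrist_force: [-0.0, -0.1, -0.3]
finger_gap: -0.0003
finger_force: 0.0
time: 29.9
tool_pos: [0.5281, 0.0638, 0.1343]
orientation: [0.663, 0.748, 0.0, 0.0]
wrist_force: [0.3, -0.5, 0.2]
finger_gap: 0.0002
finger_force: 0.0
time: 30.52
tool_pos: [0.5282, 0.0637, 0.1333]
orientation: [0.663, 0.748, 0.0, 0.0]
wrist_force: [0.2, -0.1, 0.0]
finger_gap: 0.0002
finger_force: 0.0
```

```bash
python3 -m pendant '[[0,0,0.5,0],[0,0,0,0],[0,0,0.3,0],[0,0,0,0],[0,0,0,0]]'
python3 -m pendant '[[0,0,0.3,0],[0,0,0,0],[0,0,0,0],[0,0,0,0],[0,0,0,0]]'
```

```text
time: 31.15
tool_pos: [0.5282, 0.0638, 0.1325]
orientation: [0.663, 0.748, 0.0, 0.0]
wrist_force: [0.4, 0.2, -0.6]
finger_gap: -0.0
finger_force: 0.0
time: 31.78
tool_pos: [0.5282, 0.0637, 0.1322]
orientation: [0.663, 0.748, 0.0, 0.0]
wrist_force: [-0.0, -0.2, -0.1]
finger_gap: -0.0004
finger_force: 0.0
```

```bash
python3 -m pendant '[[0,0,0.3,0],[0,0,0,0],[0,0,0,0],[0,0,0,0],[0,0,0,0]]'
```

```text
time: 32.4
tool_pos: [0.5282, 0.0638, 0.132]
orientation: [0.663, 0.748, 0.0, 0.0]
wrist_force: [-0.6, 0.1, 1.8]
finger_gap: 0.0002
finger_force: 0.9
```

Contact is at TCP z 0.132, as predicted.

```bash
python3 -m pendant '[[0,0,0.4,0],[0,0,0,0],[0,0,0,0],[0,0,0,0],[0,0,0,0]]'
```

```text
time: 33.02
tool_pos: [0.5283, 0.0638, 0.132]
orientation: [0.663, 0.748, 0.0, 0.0]
wrist_force: [-2.1, -0.9, 6.4]
finger_gap: -0.0001
finger_force: 2.8
```

```bash
python3 -m pendant '[[0,0,0.35,0],[0,0,0,0],[0,0,0,0],[0,0,0,0],[0,0,0,0]]'
python3 -m pendant '[[0,0,0,0],[0,0,0,0],[0,0,0,0],[0,0,0,0],[0,0,0,0]]'
```

```text
time: 33.65
tool_pos: [0.5284, 0.0638, 0.132]
orientation: [0.663, 0.748, 0.0, 0.0]
wrist_force: [-2.9, 0.3, 8.8]
finger_gap: 0.0
finger_force: 4.3
time: 34.28
tool_pos: [0.5283, 0.0638, 0.132]
orientation: [0.663, 0.748, 0.0, 0.0]
wrist_force: [-2.3, -0.7, 9.1]
finger_gap: 0.0002
finger_force: 4.4
```

```bash
python3 -m pendant '[[0,0,0.1,0],[0,0,0,0],[0,0,0,0],[0,0,0,0],[0,0,0,0]]'
python3 - <<'E'
from h import *
ims=[]
for n in('scene','side','wrist'):
    o=ctrl.get_obs();f=ctrl.grab_frame(n);P=cloud(f,cam(f,o))
    u=np.array([-.119,.993]);v=np.array([.993,.119])
    l=(P[...,:2]-[.529,.065])@u;w=(P[...,:2]-[.529,.065])@v
    m=(abs(w)>.02)&(abs(w)<.06)&(abs(l)<.13)&(P[...,2]>.06)&(P[...,2]<.11)
    A=np.c_[l[m],w[m],np.ones(m.sum())];b=P[...,2][m];c=np.linalg.lstsq(A,b,rcond=None)[0];k=abs(A@c-b)<.003;print(n,np.linalg.lstsq(A[k],b[k],rcond=None)[0].round(4))
    if n=='scene': ims.append(f['img'][200:300,280:400])
    if n=='side': ims.append(f['img'][170:270,230:350])
    if n=='wrist': ims.append(f['img'][180:480,140:500])
s=[cv2.resize(i,(360,300),interpolation=cv2.INTER_CUBIC) for i in ims[:2]]
a=np.vstack(s);b=cv2.resize(ims[2],(430,358));b=np.vstack([b,np.zeros((600-358,430,3),np.uint8)])
cv2.imwrite('pics/fin.png',np.hstack([a,b])[...,::-1]);o=ctrl.get_obs();print(o['wrist_force'],o['time'])
E
```

```text
time: 34.9
tool_pos: [0.5284, 0.0638, 0.132]
orientation: [0.663, 0.748, 0.0, 0.0]
wrist_force: [-3.7, 0.8, 9.9]
finger_gap: -0.0002
finger_force: 4.8
scene [-0.0036 -0.0048  0.084 ]
side [-0.0006 -0.0004  0.0831]
wrist [-0.0006 -0.      0.0847]
[-3.50297942 -1.76283486  9.26359237] 35.05
```

View pics/fin.png

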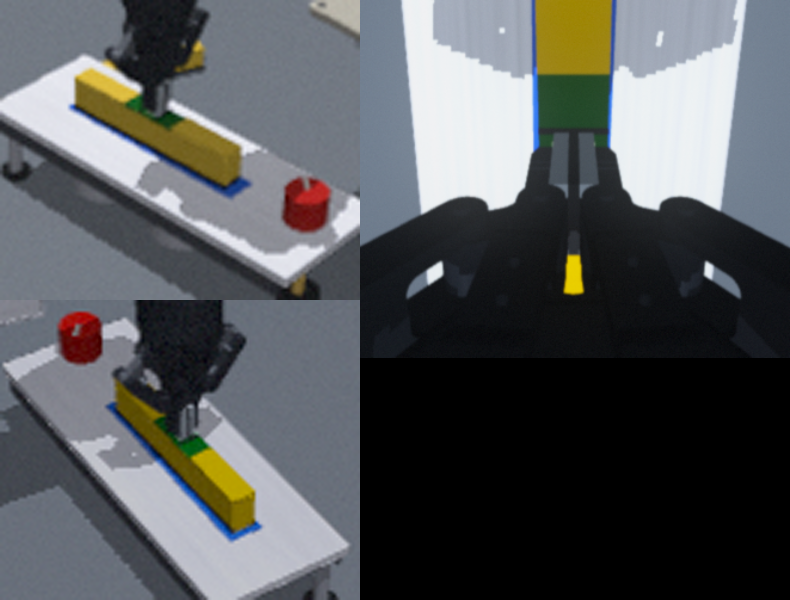

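The shut fingers press on the middle of the level with about 9.5 N. The shelf is flat to within 0.6 mrad from the side and wrist cameras; the scene camera reads 3.6 mrad but is noisier, and even that means only 1.3 mm of bubble. I'm handing in.

```bash
python3 -c "
from cell import ctrl
print(ctrl.close_job())"
```

```text
the job is handed in; nothing more can be done
None
```

I laid the level on the blue strip and centred the bubble with the knob (seen before the fingers covered it), then handed the job in at about 35 s with the arm holding a push of about 9.5 N on the level's middle; the judge returned no verdict.

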